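# Unclip the rolling pin and bring it home on the slab board

### The job

The rolling pin of the slab-rolling board is parked in its two spring clips. Pull it sideways out of both clips and bring it, square and under control, back along the two guide strips until it rests in the pair of shallow notches near their other end. Keep it on the strips all the way, never lifting it off or letting it shoot out and run away, and leave the cup, the dish and the brush jar where they stand.

Things in the scene. Friction and masses are not known exactly. Their poses are not given: they have to be found in the camera images.
- board: slab-rolling board fixed to the bench: plywood 300 (x) by 230 (y) by 18 mm. Origin: centre of its underside; x along the guide strips towards the clip end, away from the robot, z up. Two wooden guide strips 22 mm wide run from x = -142 to 108 mm, middles at y = +-85 mm, flat tops at z = 30 mm; canvas between them at z = 19 mm
- pin: handleless beech rolling pin: plain cylinder, diameter 54, length 200 mm, about 0.33 kg. Origin: its centre; its y is the cylinder's axis, x and z turn as it rolls. It lies across both strips (parked: inside the clips, axis at board x = 80, z = 57 mm), can roll along them and soon stops when left; at rest in the notches its axis is 3.3 mm lower
- clips (a point): board point x = 80, y = 0, z = 57 mm: middle of the parked pin's axis. Two C-shaped spring-steel clips 16 mm wide at board y = +-55 mm, open to board -x, on blocks behind them (26 mm wide, x = 112 to 137, tops z = 80 mm); board bare between the blocks. Pulling the pin out takes up to 20 N; it snaps free with its axis near x = 57 mm, is then kicked some 60 to 80 mm on, and is clear below x = 25 mm
- notches (a point): board point x = -80, y = 0, z = 53.7 mm: where the middle of the pin's axis is when the pin rests home in the notches, one shallow V across each strip (28 mm wide along x, 5 mm deep)
- cup: bystander: whitish pottery cup, 70 mm across the mouth, 78 mm high, standing on the bench; origin: centre of its foot
- dish: bystander: whitish rectangular painted dish, 150 x 85 x 26 mm, on the bench; origin: centre of its underside
- jar: bystander: glass jar 72 mm across and 90 mm high holding brushes that reach about 170 mm; origin: centre of its underside
Mind the look-alikes: they are no part of the job. There is more than one size of the pin; the one meant has the size given above.

How it is judged (in metres and radians):
On the way:
1. the pin is out of both clips and lies square across both strips, between the clips and the notches (x of pin in the frame of board between -0.062 and 0.025 m and z of pin in the frame of board between 0.051 and 0.063 m and angle between the y axis of pin and the y axis of board, either way round below 0.2 rad), for 0.1 s.
At the end, for the whole second after the job is handed in: the pin lies at rest in both notches: its axis within 5 mm of the notches' middle along the strips, down to within 1.6 mm of the seated height, square to the strips within 0.06 rad, and not more than 18 mm off centre sideways (x of pin in the frame of notches between -0.005 and 0.005 m and z of pin in the frame of notches between -0.003 and 0.0016 m and y of pin in the frame of notches between -0.018 and 0.018 m and angle between the y axis of pin and the y axis of board, either way round below 0.06 rad and linear speed of pin below 0.01 m/s); the robot touches nothing.
It fails at once if the pin is let shoot out or run away (faster than 0.6 m/s) (linear speed of pin above 0.6 m/s).
It fails at once if the pin is lifted off the strips (more than 20 mm) (z of pin in the frame of board above 0.077 m).
It fails at once if the pin falls off the strips (z of pin in the frame of board below 0.045 m).
It fails at once if the cup, the dish or the brush jar is disturbed (moved more than 20 mm) (distance of any of cup, dish, jar from where it was at the start of the episode above 0.02 m).
It also fails if it takes over 35 s, if anything falls off the work surface, if the arm or the gripper's body presses on something with over 40 N, if the wrist force passes 120 N, or if a joint passes its speed limit or range.

### The arm

A 6-joint arm with a two-finger parallel gripper is mounted at the origin on the work surface. World frame = base frame: x ahead of the robot, y to its left, z up, the work surface at z = 0. Lengths are in mm, angles in rad, forces in N, time in s.
With the tool pointing down it reaches from about 275 to 750 mm from the base axis. Payload 10.2 kg.
Tool frame: the origin (TCP) lies midway between the tips of the shut fingers; the grasp point (between the pads) lies 19 mm behind it; z points along the fingers, y is the line along which they close (so a half turn about z gives the same grasp; the last joint's range is limited). The gripper opens to 85 mm and grips with 20 to 120 N. Pads are 22 mm wide; open, the fingers measure 114 mm over their backs; the gripper's body (76 mm by 85 mm) begins 54 mm behind the grasp point. The pads swing forward as they close: fully open they stand 13 mm farther back than shut.
Start: joints at [1.072, 0.313, 1.498, -0, 1.331, -0.223], TCP at [142.979, 505.161, 231.294] pointing down, gripper open.
Joint ranges: [-2.94, 2.94], [-0.97, 2.17], [0.19, 2.56], [-1.23, 4.37], [0.02, 3.11], [-2.88, 2.88]. Speed limits (rad/s): [2.39, 2.39, 3.01, 3.14, 3.14, 3.14].

### API

Orientations are given as a unit quaternion [w, x, y, z].
In Python, from rig import ctrl gives the robot as it stands.
- The arm moves only by the tool send_rows, never from a script. Its argument "targets" is a list of rows, each an object with "offset": the shift along the world's x, y, z in cm, a list of three; "spin": the turn about the world's z in rad. A call has 1 to 8 rows; each row is the pose to reach, as a shift and turn from the pose commanded when the call began; what a row does not reach only later rows make up. A row lasts 1/12 s, in which the tool goes at most 41.7 mm and 7.16 degrees, less where a joint would pass 70% of its speed; a pose out of reach is approached as far as the arm can. A call with a gripper value outside its range is refused whole. "grip" is the opening, from 0 (shut) to 1 (fully open), set as the call begins (left out, the last holds). The fingers move at their own pace and stop on an object; "squeeze" is the grip in N (left out, the last holds). Time passes only in rows, so rows that repeat a pose let the fingers close. It gives the time, the measured TCP pose, the force, the opening and the grip force at its end, in the units of the state.
- ctrl.sense(): the state, without advancing time (a new reading comes with each control period).
- ctrl.capture(name): name is "scene" or "top" or "wrist"; returns (picture, depth): 384x512x3 uint8, red, green, blue; 384x512 float32, mm along the optical axis (not along the pixel's ray), 0 where there is no reading.
- ctrl.calibration(name): a dict with "fx", "fy", "cx", "cy" (pixels), "view" (4x4, takes a point from world to camera coordinates); the wrist camera has in their place "mount" (4x4, takes a point from camera to tool coordinates, whose origin is the TCP and whose axes are the flange's). Camera axes: x right, y down, z forward; pixel columns grow to the right and rows downward; lengths in mm; the calibration is good to about 2 mm. A picture is of the moment at which its call begins: read the wrist's pose just before it. calibration takes no time and is no camera call.
- ctrl.finish_job(): hands the job in; it is judged then, once.
Trained networks look in the newest picture that a camera, given by its name, has taken for a name from the list of things; names that differ only in an ending like _2 or _b are one class to them, and where a whole thing is asked for, a point or a joint stands for the part that bears it (a point fixed in the world has none). Each returns a list of dicts, best first, with "conf" (0 to 1); they miss things now and then, are a little off and sometimes report something else, mostly with a low value. They report only what shows in the picture. A call takes as long as a camera call. They do not tell look-alikes from the thing itself.
- ctrl.search_frame(camera, query): "box" ([left, top, right, bottom] in pixels, round what is visible of it).
- ctrl.place_of(camera, query): "uv" ([column, row] in pixels: a listed point, or the origin of a listed thing).
The state is a dict: "time_s": time; "joints": joint angles; "dq": joint speeds; "tau": joint torques, N m; "eef_pos": TCP position; "ee_rot": TCP orientation; "force": force on the tool from outside, world axes, zero at the start; "wrist_torque": the same for the moment, N m; "grip_width": opening from 0.0 (shut) to 1.0 (fully open); "grip_force": force on a finger pad.
Only numpy, scipy, OpenCV 4.12 (cv2) and the standard library are available. Lean on these libraries where they do the work, as an engineer would, in place of code of your own. Each camera call takes 0.05 s, during which the arm holds its last target. There are 200 camera calls.

## Working session

There is one attempt and no reset: what is moved stays moved. The work goes in short steps, Python scripts to look and compute and a tool call to move; the robot and the scene stay as the last step left them, time stands still between calls to the robot, and variables do not carry over. Pictures are saved under pics/ and viewed, at most 10 in all, crops included, and the job is handed in when it is done.

Besides the shell and the picture viewer there is one more tool, called after "Emit:" as name(argument=value, ...) on one line, values as JSON. send_rows: Moves the arm, as the interface text tells. Its arguments: {"type":"object","properties":{"targets":{"type":"array"},"grip":{"type":"number"},"squeeze":{"type":"number"}},"required":["targets"]}

```bash
ls; mkdir -p pics; cat > h.py <<'E'
from rig import ctrl
import numpy as np, cv2
def cloud(name,d):
    c=ctrl.calibration(name)
    v,u=np.indices(d.shape)
    P=np.stack([(u-c['cx'])/c['fx']*d,(v-c['cy'])/c['fy']*d,d,np.ones_like(d)],-1)
    return P@np.linalg.inv(np.array(c['view'])).T
E
python3 - <<'E'
from h import *
print(ctrl.sense())
ims=[]
for n in ['scene','top']:
    im,d=ctrl.capture(n); np.save(n+'.npy',d); W=cloud(n,d)
    cv2.imwrite('pics/%s.png'%n,im[...,::-1])
    for q in ['board','pin','clips','notches','cup','dish','jar']:
        for r in ctrl.search_frame(n,q)[:3]: print(n,q,'box',np.round(r['box']),round(r['conf'],2))
        for r in ctrl.place_of(n,q)[:3]:
            u,v=np.round(r['uv']).astype(int); print(n,q,'pt',u,v,round(r['conf'],2),np.round(W[np.clip(v,0,383),np.clip(u,0,511),:3]))
E
```

```text
pics
{'time_s': 0.0, 'joints': array([ 1.07163377e+00,  3.13482847e-01,  1.49842658e+00,  3.20115905e-05,
        1.33096526e+00, -2.23403948e-01]), 'dq': array([ 0.00159376,  0.00034932,  0.00060286, -0.00160274, -0.00149765,
       -0.00082746]), 'tau': array([-1.42454319e-03, -4.12261641e+01, -2.59737897e+01, -2.20881307e-04,
        4.14822440e-03,  1.46281604e-05]), 'eef_pos': array([142.83264804, 504.94570545, 230.72221169]), 'ee_rot': array([-2.41124049e-04,  1.37446601e-01,  9.90508971e-01, -5.94137763e-04]), 'force': array([-0.28690872, -1.1696859 , -0.08593078]), 'wrist_torque': array([ 0.00674128,  0.01339224, -0.00680867]), 'grip_force': 0.0, 'grip_width': 1.0015759473311427}
scene board box [188. 163. 340. 300.] 0.57
scene board pt 262 226 0.81 [588.  98.  16.]
scene pin box [370. 153. 397. 210.] 0.92
scene pin box [103. 196. 145. 247.] 0.86
scene pin box [199. 208. 286. 268.] 0.76
scene pin pt 383 182 0.8 [429. 372.  39.]
scene pin pt 242 239 0.76 [669.  68.  80.]
scene pin pt 121 220 0.74 [ 638. -224.   40.]
scene clips box [188. 164. 333. 298.] 0.71
scene clips box [2
[... 662 characters left out ...]
in pt 247 141 0.82 [646.  65.  83.]
top pin pt 100 253 0.74 [412. 366.  39.]
top pin pt 379 159 0.72 [ 624. -216.   37.]
top clips box [158. 100. 306. 266.] 0.95
top clips box [198. 111. 298. 173.] 0.29
top clips pt 254 145 0.58 [638.  51.  83.]
top clips pt 118 175 0.51 [577. 337.  37.]
top notches box [158. 101. 309. 264.] 0.87
top notches pt 216 214 0.72 [500. 128.  17.]
top cup pt 319 243 0.78 [444. -93.  14.]
top dish box [125.  73. 188. 150.] 0.88
top dish box [ 82. 149. 136. 194.] 0.64
top dish box [198. 113. 296. 174.] 0.39
top dish pt 160 115 0.96 [718. 259.   6.]
top jar box [ 82. 151. 136. 195.] 0.63
top jar pt 248 144 0.63 [640.  63.  84.]
top jar pt 118 176 0.57 [575. 336.  41.]
```

```bash
python3 - <<'E'
from h import *
for n in ['scene','top']:
    d=np.load(n+'.npy'); W=cloud(n,d)[...,:3].reshape(-1,3)
    ok=(d.reshape(-1)>0)&(abs(W[:,0]-600)<160)&(abs(W[:,1]-90)<160)
    P=W[ok]
    # board plywood/strip outline
    m=P[(P[:,2]>24)&(P[:,2]<36)]; 
    t=P[(P[:,2]>76)&(P[:,2]<90)&(P[:,0]<720)]
    print(n,'pin-top pts',len(t),t.mean(0))
    q=P[(P[:,2]>11)&(P[:,2]<36)]
    r=cv2.minAreaRect(q[:,:2].astype(np.float32)); print('board rect',r)
    r=cv2.minAreaRect(t[:,:2].astype(np.float32)); print('pintop rect',r)
    print(np.histogram(P[:,2],bins=np.arange(0,110,4)))
E
python3 -c "
import cv2;a=cv2.imread('pics/top.png')[60:290,70:420];cv2.imwrite('pics/topc.png',cv2.resize(a,None,fx=2.2,fy=2.2))"
```

```text
scene pin-top pts 1672 [657.15934211  63.64540857  81.34269066]
board rect ((599.7841186523438, 90.03501892089844), (319.5335388183594, 319.4509582519531), 89.98200988769531)
pintop rect ((606.8081665039062, 6.1909637451171875), (341.2992858886719, 131.3942108154297), 44.753639221191406)
(array([2083,  453,  154,  623, 4626, 1132,  455,  804,   93,   29,   47,
         43,   59,   78,   99,  128,  160,  210,  285,  555,  861,  277,
          1,    0,    0,    0,    0]), array([  0,   4,   8,  12,  16,  20,  24,  28,  32,  36,  40,  44,  48,
        52,  56,  60,  64,  68,  72,  76,  80,  84,  88,  92,  96, 100,
       104, 108]))
top pin-top pts 1974 [650.34773783  61.58072996  80.94924961]
board rect ((599.5460205078125, 89.8790512084961), (319.5389709472656, 319.4725036621094), 89.84676361083984)
pintop rect ((604.3882446289062, 6.8424224853515625), (338.08056640625, 128.318115234375), 44.669071197509766)
(array([2070,  266,  111, 1647, 6105, 1476,  751, 1021,   78,    6,    5,
          9,   11,   28,   50,  103,  153,  262,  346,  765,  949,  264,
          7,    0,    0,    0,    0]), array([  0,   4,   8,  12,  16,  20,  24,  28,  32,  36,  40,  44,  48,
        52,  56,  60,  64,  68,  72,  76,  80,  84,  88,  92,  96, 100,
       104, 108]))
```

View pics/topc.png

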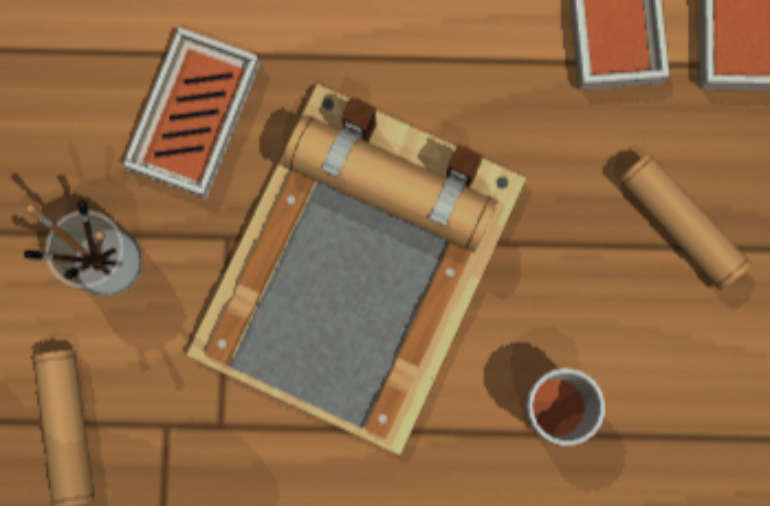

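View pics/scene.png

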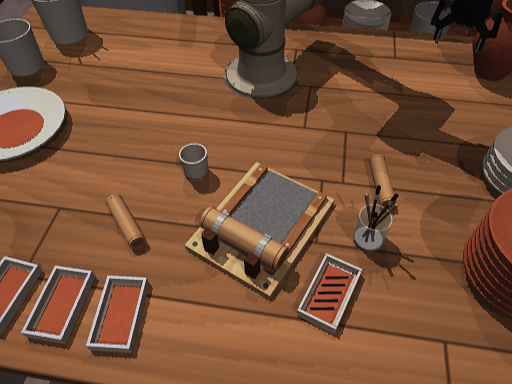

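The top crop shows the board in the middle, its clip end up and to the right, with the pin in two clips at crop (390,185). The notches are near (240,300) and (405,375). The jar and dish are on the left, the cup is on the right at (565,405), and the two loose pins are smaller look-alikes. The scene view agrees.

Next I'll measure the board pose.

```bash
cat >> h.py <<'E'
from scipy.optimize import least_squares
def fit(W,d,seed=(588,98,-0.49)):
    """board pose (x,y,yaw) from outline + pin cylinder"""
    P=W[...,:3]; cx,cy,a=seed
    R=lambda a:np.array([[np.cos(a),-np.sin(a)],[np.sin(a),np.cos(a)]])
    L=(P[...,:2]-[cx,cy])@R(a)
    near=(d>0)&(abs(L[...,0])<190)&(abs(L[...,1])<135)
    m=(near&(P[...,2]>12)).astype(np.uint8)
    n,lab,st,_=cv2.connectedComponentsWithStats(m); k=1+st[1:,4].argmax()
    B=P[(lab==k)&(P[...,2]<34)]
    r=cv2.minAreaRect(B[:,:2].astype(np.float32))
    C=P[(lab==k)&(P[...,2]>62)&(P[...,2]<95)&(L[...,0]<115)]
    f=lambda p:np.hypot((C[:,0]-p[0])*np.cos(p[2])+(C[:,1]-p[1])*np.sin(p[2]),C[:,2]-p[3])-27
    s=least_squares(f,[cx+60,cy-30,a,57],loss='soft_l1',f_scale=1)
    t=(C[:,:2]-s.x[:2])@np.array([-np.sin(s.x[2]),np.cos(s.x[2])])
    lo,hi=np.percentile(t,[.5,99.5]); c=s.x[:2]+(lo+hi)/2*np.array([-np.sin(s.x[2]),np.cos(s.x[2])])
    print('board rect',np.round(r[0],1),np.round(r[1],1),round(r[2],2),'| pin c',c.round(1),'yaw',s.x[2].round(4),'z',s.x[3].round(1),'len',round(hi-lo,1),'res',np.abs(s.fun).mean().round(2))
E
python3 - <<'E'
from h import *
for n in ['scene','top']:
    d=np.load(n+'.npy'); fit(cloud(n,d),d)
E
```

```text
board rect [575.2  95.3] [231.3 302.3] 66.32 | pin c [649.9  65.7] yaw -0.4121 z 56.9 len 199.2 res 2.62
board rect [573.2  95.8] [230.4 300.2] 66.51 | pin c [647.8  64.7] yaw -0.4125 z 56.5 len 197.9 res 2.78
```

Emit:
send_rows(targets=[{"offset": [3.1, -2.7, 0], "spin": -0.107}, {"offset": [6.2, -5.4, 0], "spin": -0.214}, {"offset": [9.3, -8.1, 0], "spin": -0.321}, {"offset": [12.4, -10.8, 0], "spin": -0.428}, {"offset": [15.5, -13.5, 0], "spin": -0.535}, {"offset": [18.6, -16.2, 0], "spin": -0.642}, {"offset": [21.7, -18.9, 0], "spin": -0.749}, {"offset": [24.8, -21.6, 0], "spin": -0.856}], grip=1)

```text
time_s: 2.17
eef_pos: [392.2, 287.5, 231.5]
ee_rot: [0.0, 0.538, 0.843, 0.0]
force: [0.3, 1.0, 0.6]
grip_width: 1.001
grip_force: 0.0
```

Emit:
send_rows(targets=[{"offset": [3.2, -2.8, 0], "spin": -0.107}, {"offset": [6.4, -5.6, 0], "spin": -0.214}, {"offset": [9.6, -8.4, 0], "spin": -0.321}, {"offset": [12.8, -11.2, 0], "spin": -0.428}, {"offset": [16.0, -14.0, 0], "spin": -0.535}, {"offset": [19.2, -16.8, 0], "spin": -0.642}, {"offset": [22.4, -19.6, 0], "spin": -0.749}, {"offset": [24.5, -21.5, 0], "spin": -0.851}])

```text
time_s: 2.83
eef_pos: [637.6, 71.8, 231.0]
ee_rot: [0.0, 0.839, 0.545, -0.0]
force: [-0.1, -0.6, 0.9]
grip_width: 1.001
grip_force: 0.0
```

```bash
cat >> h.py <<'E'
from scipy.spatial.transform import Rotation as Ro
def wrist():
    s=ctrl.sense(); im,d=ctrl.capture('wrist'); c=ctrl.calibration('wrist'); T=np.eye(4)
    T[:3,:3]=Ro.from_quat(s['ee_rot'],scalar_first=True).as_matrix(); T[:3,3]=s['eef_pos']
    v,u=np.indices(d.shape)
    P=np.stack([(u-c['cx'])/c['fx']*d,(v-c['cy'])/c['fy']*d,d,np.ones_like(d)],-1)
    y=T[:2,1]; print('tcp',s['eef_pos'].round(1),'ydir',np.arctan2(y[1],y[0]).round(4),'t',s['time_s'],'F',s['force'].round(1))
    return im,d,P@(T@np.array(c['mount'])).T
E
python3 - <<'E'
from h import *
ctrl.capture('top')
im,d,W=wrist()
cv2.imwrite('pics/w1.png',im[...,::-1])
try: fit(W,d,(574,95.5,-.412))
except Exception as e: print(e)
E
```

```text
tcp [640.4  67.6 229.8] ydir -0.4285 t 2.8833 F [ 3.6 -4.5 -1.3]
board rect [573.7  95.6] [230.1 300.6] 66.57 | pin c [648.2  65.6] yaw -0.4088 z 58.1 len 197.7 res 1.08
```

View pics/w1.png

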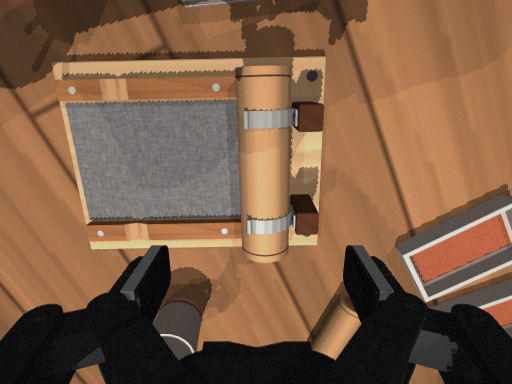

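The wrist view shows the pin between the clips at (265,165), with the space between the clips free. Its fit agrees with the top and scene fits to about 1 mm.

Emit:
send_rows(targets=[{"offset": [1.1, -1.0, -2.0], "spin": 0}, {"offset": [1.1, -1.0, -5.0], "spin": 0}, {"offset": [1.1, -1.0, -8.0], "spin": 0}, {"offset": [1.1, -1.0, -10.0], "spin": 0}, {"offset": [1.1, -1.0, -10.0], "spin": 0}, {"offset": [1.1, -1.0, -10.0], "spin": 0}, {"offset": [1.1, -1.0, -10.0], "spin": 0}, {"offset": [1.1, -1.0, -10.0], "spin": 0}])

```text
time_s: 3.6
eef_pos: [647.8, 64.3, 133.5]
ee_rot: [0.001, 0.837, 0.548, 0.001]
force: [-0.2, 0.3, 0.2]
grip_width: 0.999
grip_force: 0.0
```

```bash
python3 - <<'E'
from h import *
im,d,W=wrist()
try: fit(W,d,(574,95.5,-.412))
except Exception as e: print(e)
E
```

```text
tcp [647.8  64.3 133.5] ydir -0.4115 t 3.6 F [-0.2  0.3  0.2]
board rect [573.8  95.2] [230.7 300.6] 66.48 | pin c [648.4  65.8] yaw -0.4089 z 58.1 len 197.6 res 1.06
```

Emit:
send_rows(targets=[{"offset": [0, 0, -2.5], "spin": 0}, {"offset": [0, 0, -5.0], "spin": 0}, {"offset": [0, 0, -7.0], "spin": 0}, {"offset": [0, 0, -8.5], "spin": 0}, {"offset": [0, 0, -9.5], "spin": 0}, {"offset": [0, 0, -9.8], "spin": 0}, {"offset": [0, 0, -9.8], "spin": 0}, {"offset": [0, 0, -9.8], "spin": 0}])

```text
time_s: 4.32
eef_pos: [647.7, 64.1, 34.6]
ee_rot: [0.001, 0.837, 0.548, 0.001]
force: [0.2, -0.2, 0.0]
grip_width: 1.001
grip_force: 0.0
```

Emit:
send_rows(targets=[{"offset": [0, 0, 0], "spin": 0}, {"offset": [0, 0, 0], "spin": 0}, {"offset": [0, 0, 0], "spin": 0}, {"offset": [0, 0, 0], "spin": 0}, {"offset": [0, 0, 0], "spin": 0}, {"offset": [0, 0, 0], "spin": 0}, {"offset": [0, 0, 0], "spin": 0}, {"offset": [0, 0, 0], "spin": 0}], grip=0.5, squeeze=50)

```text
time_s: 4.98
eef_pos: [647.4, 64.2, 34.5]
ee_rot: [0.0, 0.837, 0.548, 0.001]
force: [-2.4, 0.1, 5.6]
grip_width: 0.619
grip_force: 52.4
```

Emit:
send_rows(targets=[{"offset": [-0.46, 0.2, 0], "spin": 0}, {"offset": [-0.92, 0.4, 0], "spin": 0}, {"offset": [-1.38, 0.6, 0], "spin": 0}, {"offset": [-1.83, 0.8, 0], "spin": 0}, {"offset": [-2.29, 1.0, 0], "spin": 0}, {"offset": [-2.75, 1.2, 0], "spin": 0}, {"offset": [-3.21, 1.4, 0], "spin": 0}, {"offset": [-3.67, 1.6, 0], "spin": 0}], squeeze=80)

```text
time_s: 5.65
eef_pos: [611.6, 79.8, 34.6]
ee_rot: [0.002, 0.837, 0.547, 0.002]
force: [5.1, -1.8, 4.6]
grip_width: 0.611
grip_force: 84.7
```

Emit:
send_rows(targets=[{"offset": [-0.46, 0.2, 0], "spin": 0}, {"offset": [-0.92, 0.4, 0], "spin": 0}, {"offset": [-1.38, 0.6, 0], "spin": 0}, {"offset": [-1.83, 0.8, 0], "spin": 0}, {"offset": [-2.29, 1.0, 0], "spin": 0}, {"offset": [-2.75, 1.2, 0], "spin": 0}, {"offset": [-3.21, 1.4, 0], "spin": 0}, {"offset": [-3.67, 1.6, 0], "spin": 0}])

```text
time_s: 6.32
eef_pos: [575.0, 95.9, 34.7]
ee_rot: [0.002, 0.837, 0.547, 0.002]
force: [5.6, -2.2, 5.0]
grip_width: 0.613
grip_force: 84.7
```

```bash
python3 - <<'E'
from h import *
im,d,W=wrist()
cv2.imwrite('pics/w2.png',im[...,::-1])
im,d=ctrl.capture('top'); cv2.imwrite('pics/t2.png',cv2.resize(im[80:290,70:350,::-1],None,fx=2,fy=2))
fit(W,d,(574,95.5,-.412))
E
```

```text
tcp [575.   95.9  34.7] ydir -0.4121 t 6.3167 F [ 5.6 -2.2  5. ]
board rect [573.7  95.9] [230.4 300.9] 66.73 | pin c [603.4 133.9] yaw 41.1473 z 42.0 len 119.8 res 22.4
```

View pics/w2.png

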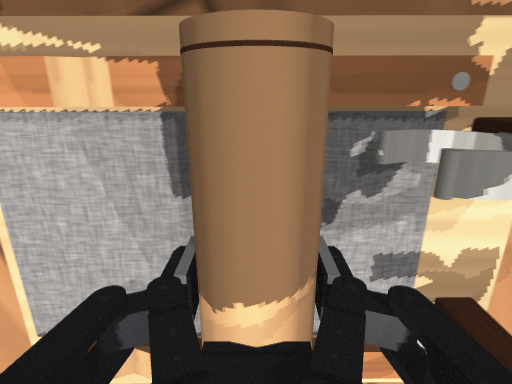

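The pin is gripped square and out of both clips. The notch shows ahead on the strip at (75,80).

Emit:
send_rows(targets=[{"offset": [-0.92, 0.4, 0], "spin": 0}, {"offset": [-1.84, 0.8, 0], "spin": 0}, {"offset": [-2.76, 1.2, 0], "spin": 0}, {"offset": [-3.68, 1.6, 0], "spin": 0}, {"offset": [-4.6, 2.0, 0], "spin": 0}, {"offset": [-5.5, 2.4, 0], "spin": 0}, {"offset": [-6.4, 2.8, 0], "spin": 0}, {"offset": [-7.1, 3.05, 0], "spin": 0}])

```text
time_s: 7.08
eef_pos: [501.5, 127.0, 33.2]
ee_rot: [-0.0, 0.837, 0.548, -0.0]
force: [-1.0, -0.3, -3.3]
grip_width: 0.61
grip_force: 84.6
```

Emit:
send_rows(targets=[{"offset": [-0.3, 0.15, 0], "spin": 0}, {"offset": [-0.4, 0.15, -0.15], "spin": 0}, {"offset": [-0.4, 0.15, -0.3], "spin": 0}, {"offset": [-0.4, 0.15, -0.3], "spin": 0}, {"offset": [-0.4, 0.15, -0.3], "spin": 0}])

```text
time_s: 7.5
eef_pos: [498.9, 128.4, 32.1]
ee_rot: [0.0, 0.837, 0.548, 0.0]
force: [-7.9, 0.6, 21.0]
grip_width: 0.608
grip_force: 86.7
```

```bash
python3 - <<'E'
from h import *
im,d,W=wrist()
cv2.imwrite('pics/w3.png',im[...,::-1])
for v in (60,80,100):  # pin profile on strip side: edges in board frame
    pass
Rb=np.array([[.9165,.4],[-.4,.9165]])
L=np.concatenate([(W[...,:2]-[573.75,95.6])@Rb,W[...,2:3]],-1)
C=L[(d>0)&(abs(L[...,0]+80)<40)&(L[...,1]>40)&(L[...,1]<100)&(L[...,2]>60)&(L[...,2]<95)]
s=least_squares(lambda p:np.hypot(C[:,0]-p[0]-p[2]*C[:,1],C[:,2]-p[1])-27,[-80,55,0],loss='soft_l1')
print(len(C),s.x,np.abs(s.fun).mean(), C[:,1].min(),C[:,1].max())
E
```

```text
tcp [498.9 128.4  32.1] ydir -0.4118 t 7.5 F [-7.9  0.6 21. ]
27637 [-8.21955542e+01  5.52006579e+01 -2.23784382e-03] 0.40304024141276945 40.0023813595202 99.99909078093614
```

Emit:
send_rows(targets=[{"offset": [0.1, -0.05, 0.1], "spin": 0}, {"offset": [0.18, -0.08, 0.1], "spin": 0}, {"offset": [0.18, -0.08, 0.1], "spin": 0}, {"offset": [0.18, -0.08, 0.1], "spin": 0}], squeeze=25)

```text
time_s: 7.88
eef_pos: [500.5, 127.3, 31.4]
ee_rot: [-0.0, 0.837, 0.547, 0.0]
force: [-2.6, -0.1, 6.3]
grip_width: 0.609
grip_force: 84.8
```

Emit:
send_rows(targets=[{"offset": [0, 0, 0], "spin": 0}, {"offset": [0, 0, 0], "spin": 0}, {"offset": [0, 0, 0], "spin": 0}, {"offset": [0, 0, 0], "spin": 0}, {"offset": [0, 0, 0], "spin": 0}, {"offset": [0, 0, 0], "spin": 0}], grip=0.72)

```text
time_s: 8.38
eef_pos: [500.4, 127.3, 31.2]
ee_rot: [-0.0, 0.837, 0.548, -0.0]
force: [-1.1, -0.0, 0.2]
grip_width: 0.719
grip_force: 0.0
```

```bash
cat > chk.py <<'E'
from h import *
im,d,W=wrist()
Rb=np.array([[.9165,.4],[-.4,.9165]])
L=np.concatenate([(W[...,:2]-[573.75,95.6])@Rb,W[...,2:3]],-1)
C=L[(d>0)&(abs(L[...,0]+80)<40)&(L[...,1]>40)&(L[...,1]<120)&(L[...,2]>60)&(L[...,2]<95)]
s=least_squares(lambda p:np.hypot(C[:,0]-p[0]-p[2]*C[:,1],C[:,2]-p[1])-27,[-80,55,0],loss='soft_l1')
print(len(C),s.x.round(4),np.abs(s.fun).mean(), C[:,1].max())
E
python3 chk.py
```

```text
tcp [500.4 127.3  31.2] ydir -0.412 t 8.3833 F [-1.1 -0.   0.2]
28473 [-7.98791e+01  5.44348e+01 -1.50000e-03] 0.40212979881008143 101.4300676960674
```

Emit:
send_rows(targets=[{"offset": [0, 0, 0], "spin": 0}, {"offset": [0, 0, 0], "spin": 0}, {"offset": [0, 0, 0], "spin": 0}, {"offset": [0, 0, 1], "spin": 0}, {"offset": [0, 0, 2], "spin": 0}, {"offset": [0, 0, 4], "spin": 0}, {"offset": [0, 0, 6.5], "spin": 0}, {"offset": [0, 0, 9], "spin": 0}], grip=1)

```text
time_s: 9.1
eef_pos: [500.2, 127.4, 123.3]
ee_rot: [0.0, 0.837, 0.548, 0.0]
force: [0.4, 0.8, -0.2]
grip_width: 1.004
grip_force: 0.0
```

Emit:
send_rows(targets=[{"offset": [0, 0, 3], "spin": 0}, {"offset": [0, 0, 6], "spin": 0}, {"offset": [0, 0, 9], "spin": 0}, {"offset": [0, 0, 11], "spin": 0}, {"offset": [0, 0, 11], "spin": 0}, {"offset": [0, 0, 11], "spin": 0}])

```text
time_s: 9.6
eef_pos: [500.5, 127.4, 232.9]
ee_rot: [0.001, 0.837, 0.548, 0.001]
force: [-0.5, 0.7, -0.6]
grip_width: 0.998
grip_force: 0.0
```

```bash
python3 chk.py; python3 - <<'E'
from h import *
im,d=ctrl.capture('wrist'); cv2.imwrite('pics/w4.png',im[...,::-1])
E
```

```text
tcp [500.5 127.4 232.9] ydir -0.4119 t 9.6 F [-0.5  0.7 -0.6]
3495 [-8.00887e+01  5.44408e+01 -1.00000e-03] 0.46775906098188424 101.6961047021102
```

View pics/w4.png

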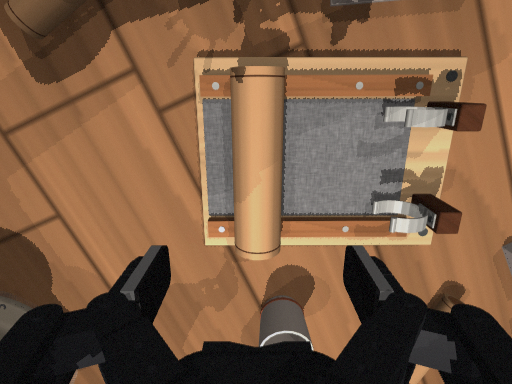

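The pin lies square across both strips in the notches at (260,160), and the gripper is clear of it.

```bash
python3 -c "
from rig import ctrl
print(ctrl.finish_job())"
```

```text
the job is handed in; nothing more can be done
None
```

The job is handed in: the pin was pulled out of both clips and measured resting square in the notches at board x ≈ -80 mm, with the gripper clear and cup, dish and jar untouched; no verdict was returned.

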